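Put a specimen jar under the ratchet light hood

TASK

Put the specimen jar under the amber light hood: raise the hood by its blue handle, click by click, until it just comes up against the rubber stop (touch it, do not strain against it), let it settle back on the ratchet, and slide the tray with the jar fully home under it. Then press the blue pawl tab down gently and keep it down until the hood has sunk all the way over the jar, and let go of everything. Keep the jar standing in its tray and leave the other things on the bench where they are.

Things in the scene. Friction and masses are not known exactly. Their poses are not given: they have to be found in the camera images.
- stand: White ratchet stand fixed to the bench, base 12 mm thick, about 210 x 300 mm. Origin on the bench directly under the middle of the hood. Its x axis points from the hood to the toothed rail (115 mm away), its y axis is the way the tray slides home, z is up. Place and yaw differ each time.
- stop_post: Fixed aluminium post beside the rail, 22 x 20 mm, its white cap (257 mm high) overhanging the rail. Origin on the bench under the rail, axes as the stand's. Under the cap hangs a rubber stop, set differently each time and not measured: the rail's top meets it when joint hood is between 0.061 and 0.078. It gives about 1 mm per 7 N; straining it with over 25 N is a fault.
- carriage: All that slides up and down as one: amber hood, white arm, blue handle and steel toothed rail (16 x 14 mm, upright, 120 mm long, top 130 mm above the bench when the hood is down). Origin on the hood's axis, at bench height when the hood is down. Teeth 12 mm apart face the stand's +y side, where the pawl rides.
- hood (a joint): Height in m of hood and rail above fully down (0). The hood and rail weigh 0.4 to 0.65 kg; lifting takes this weight, about 3 N more for a damper at 25 mm/s (100 N s/m), and a ripple of up to 7 N at each tooth. Let go, it drops onto the last tooth caught: 0.010, 0.022, 0.034 (one of these at the start), 0.046 or 0.058, the last. With the pawl held off it sinks by itself at 30 to 60 mm/s.
- hood_grip (a point): Grip point on the hood's blue handle, an upright block 34 mm along the stand's x, 16 mm along its y, 40 mm tall above the white arm; the point lies on the hood's axis, 18 mm below the block's top, 150 mm above the bench when the hood is down. Grip from above across the 16 mm. The hood below is an amber cup, 90 mm wide, 60 mm tall, open below.
- tray (a joint): Position in m of the sliding tray along the stand's +y: 0 = out (start, jar clear of the hood), 0.085 = fully home at its end stop, jar centred under the hood. Friction about 1 N, damping 12 N s/m. The jar passes under the hood when joint hood is 0.046 or more.
- tray_grip (a point): Grip point on the tray's blue push block: upright, 32 mm along the stand's x, 12 mm along its y, top 60 mm above the bench; the point lies 14 mm below its top. It moves with the tray, 115 mm to the stand's -y of the tray's middle, so it stays clear of the hood. Grip it across its 12 mm, or push it along the stand's +y.
- tray_seat (a point): Middle of the tray's upper face, 19 mm above the bench, where the jar stands inside a low grey rim (5 mm high). Moves with the tray.
- jar: Specimen jar of green glass with a white lid, 48 mm diameter, 42 mm tall, 70 g, standing loose within the rim on the tray. Origin at the centre of its underside.
- pawl (a joint): Angle in rad of the sprung pawl, a steel crank whose nose lets the rail rise but not sink. 0 = nose between the teeth; it grows as the tab is pressed down (or a rising tooth pushes it aside); above about 0.16 the nose is clear of the teeth; 0.22 is its hard stop. It springs back when let go.
- tab_top (a point): Centre of the top face of the pawl's blue tab, a pad 30 x 32 mm, 10 mm thick, at the stand's x = 115 mm, y = 95 mm; its top is 65 mm above the bench at rest and sinks about 16 mm to the hard stop. Pressing it lifts the pawl off the teeth: about 2 N at first, 4 to 6 N at the stop.
- tab: The pawl's blue tab with its lever; origin at the pawl's pivot, 50 mm above the bench. Pressing it with more than 20 N is a fault.
- dish_a: Small covered dish, 60 mm diameter, 14 mm tall, yellow filling, on the bench close beside the stand, between tray and rail. Origin under its centre. Leave it alone.
- dish_b: The same with a red filling, left of the stand. Leave it alone.
- dish_c: The same with a brown filling, left of the stand. Leave it alone.
- spare_jar: Amber jar with yellow lid, 48 mm diameter, 42 mm tall, right of the stand. Origin under its centre. Leave it alone.
- wash_bottle: White bottle with red cap, 64 mm diameter, 150 mm tall, right of the stand. Origin under its centre. Leave it alone.
Things that resemble listed ones, but are neither listed nor needed, are in the scene too. Of the things like the jar, leave any that is red; of the rest the smaller one is meant.

How it is judged:
By the outcome, as a careful person would: the job done as asked, in the order asked, and still so for the second after the job is handed in, with the robot touching nothing.
It also fails if it takes over 69 s, if anything falls off the work surface, if the arm or the gripper's body presses on something with over 40 N, if the wrist force passes 120 N, or if a joint passes its speed limit or range.

ROBOT

A 6-joint arm with a two-finger parallel gripper is mounted at the origin on the work surface. World frame = base frame: x ahead of the robot, y to its left, z up, the work surface at z = 0. Lengths are in m, angles in rad, forces in N, time in s.
With the tool pointing down it reaches from about 0.35 to 0.725 m from the base axis. Payload 6 kg.
Tool frame: the origin (TCP) lies between the finger pads; the fingertips stand 11 mm ahead of it and the grasp point (between the pads) lies 8 mm behind it; z points along the fingers, y is the direction in which the jaws open and shut (so a half turn about z gives the same grasp; the last joint's range is limited). The gripper opens to 85 mm and grips with 20 to 120 N. Pads are 22 mm wide; open, the fingers measure 114 mm over their backs; the gripper's body (76 mm by 85 mm) begins 54 mm behind the grasp point. The pads swing forward as they close: fully open they stand 13 mm farther back than shut.
Start: joints at [-0.953, 0.04, 0.085, 0, -1.615, -0.334], TCP at [0.168, -0.576, 0.242] pointing down, gripper open.
Joint ranges: [-2.56, 2.56], [-1.29, 2.01], [-1.08, 1.49], [-3.29, 1.98], [-2.81, -0.18], [-2.99, 2.99]. Speed limits (rad/s): [2.57, 2.57, 3.01, 3.14, 3.14, 3.14].

INTERFACE

Orientations are given as a 3x3 rotation matrix whose columns are the frame's x, y, z axes.
In Python, from plant import sensors, viewer, order gives the robot as it stands.
- The arm moves only by the tool apply_moves, never from a script. Its argument "deltas" is text: rows parted by semicolons, each of 6 numbers parted by spaces: the shift along the tool's x, y, z in mm, then the turn, a rotation vector about the tool's x, y, z in degrees. A call has 1 to 8 rows; each row shifts and turns the commanded pose from where the row before left it, along the tool's axes as they then stand; what a row does not reach is not made up. A row lasts 1/10 s, in which the tool goes at most 50 mm and 8.59 degrees, less where a joint would pass 70% of its speed; a pose out of reach is approached as far as the arm can. A call with a gripper value outside its range is refused whole. "claw" is the closure, from 0 (fully open) to 1 (shut), set as the call begins (left out, the last holds). The fingers move at their own pace and stop on an object; the grip force is fixed at half the most. Time passes only in rows, so rows that do not move let the fingers close. It gives the time, the measured TCP pose, the force and the opening at its end, in the units of the state.
- sensors.read_state(): the state, without advancing time (a new reading comes with each control period).
- viewer.grab_frame(name): name is "side" or "top" or "wrist"; returns (picture, depth): 384x512x3 uint8, red, green, blue; 384x512 float32, m along the optical axis (not along the pixel's ray), 0 where there is no reading.
- viewer.camera_info(name): a dict with "mtx" (3x3 intrinsics, pixels), "rvec" (rotation vector, rad) and "tvec" (3), from world to camera coordinates, as OpenCV has them. Camera axes: x right, y down, z forward; pixel columns grow to the right and rows downward; lengths in m; the calibration is good to about 2 mm. A picture is of the moment at which its call begins: read the wrist's pose just before it. camera_info takes no time and is no camera call; for the wrist camera it gives the pose at the moment of the call.
- order.hand_in(): hands the job in, once; it reports no verdict.
The state is a dict: "clock": time; "q": joint angles; "joint_vel": joint speeds; "tau": joint torques, N m; "ee_pos": TCP position; "ee_rot": TCP orientation; "contact_force": force on the tool from outside, world axes, zero at the start; "ft_torque": the same for the moment, N m; "width": finger opening in m.
Only numpy, scipy, OpenCV 4.12 (cv2) and the standard library are available. Lean on these libraries where they do the work, as an engineer would, in place of code of your own. Each camera call takes 0.05 s, during which the arm holds its last target. There are 200 camera calls.

## Working session

There is one attempt and no reset: what is moved stays moved. The work goes in short steps, Python scripts to look and compute and a tool call to move; the robot and the scene stay as the last step left them, time stands still between calls to the robot, and variables do not carry over. Pictures are saved under pics/ and viewed, about 8 in all and at most 12, crops included, and the job is handed in when it is done.

Besides the shell and the picture viewer there is one more tool, called in YAML: its name, and indented under it one key for each argument. apply_moves: Moves the arm, as the interface text tells. Its arguments: {"type":"object","properties":{"deltas":{"type":"string"},"claw":{"type":"number"}},"required":["deltas"]}

```bash
ls; mkdir -p pics; cat > h.py <<'E'
import numpy as np, cv2
from plant import sensors, viewer, order
def grab(n,save=None):
    ci=viewer.camera_info(n); im,d=viewer.grab_frame(n)
    if save: cv2.imwrite('pics/'+save,cv2.cvtColor(im,cv2.COLOR_RGB2BGR))
    return im,d,ci
def cast(ci,uv,z):
    R=cv2.Rodrigues(np.array(ci['rvec'],float))[0]; t=np.array(ci['tvec'],float).ravel()
    uv=np.atleast_2d(uv).astype(float); K=np.array(ci['mtx'])
    r=(np.linalg.inv(K)@np.c_[uv,np.ones(len(uv))].T).T@R; c=-R.T@t
    return c+r*((z-c[2])/r[:,2])[:,None]
def cloud(ci,d):
    v,u=np.mgrid[:d.shape[0],:d.shape[1]]; K=np.array(ci['mtx'])
    R=cv2.Rodrigues(np.array(ci['rvec'],float))[0]; t=np.array(ci['tvec'],float).ravel()
    p=np.stack([(u-K[0,2])/K[0,0]*d,(v-K[1,2])/K[1,1]*d,d],-1)
    return (p-t)@R
E
python3 - <<'E'
from h import *
a,d,c=grab('top','top0.png');b,d2,c2=grab('side','side0.png')
np.savez('s0.npz',a=a,d=d,b=b,d2=d2)
cv2.imwrite('pics/both0.png',np.vstack([a,b])[:,:,::-1])
print(c,c2,sensors.read_state())
E
```

```text
pics
{'mtx': array([[397.82150478,   0.        , 255.75246015],
       [  0.        , 397.82150478, 192.57195974],
       [  0.        ,   0.        ,   1.        ]]), 'rvec': array([ 2.20565576, -2.1509375 ,  0.09042567]), 'tvec': array([0.00181263, 0.54720596, 1.06452022])} {'mtx': array([[434.24572423,   0.        , 253.81195112],
       [  0.        , 434.24572423, 195.34166959],
       [  0.        ,   0.        ,   1.        ]]), 'rvec': array([ 0.7077186 , -2.67237094,  1.03173874]), 'tvec': array([0.47449523, 0.28928332, 1.22554505])} {'clock': 0.1, 'q': array([-9.53335726e-01,  4.07691119e-02,  8.39249686e-02, -4.04455640e-04,
       -1.61551149e+00, -3.33679517e-01]), 'joint_vel': array([ 0.0017134 , -0.00029187,  0.00127303,  0.0006296 , -0.00091775,
       -0.00047209]), 'tau': array([-4.90411316e-03, -3.69344187e+01,  3.48282373e+01,  6.95177928e+00,
       -4.63152188e-03,  2.10536928e-05]), 'ee_pos': array([ 0.16797445, -0.5757198 ,  0.24137749]), 'ee_rot': array([[-9.59998636e-01, -2.80004089e-01, -5.73342188e-04],
       [-2.80004647e-01,  9.59997464e-01,  1.50531441e-03],
       [ 1.28912855e-04,  1.60563826e-03, -9.99998703e-01]]), 'contact_force': array([ 0.24221651,  0.13195072, -0.20949134]), 'ft_torque': array([-0.00137364, -0.01640861,  0.00283183]), 'width': 0.0849855204255038}
```

View pics/top0.png

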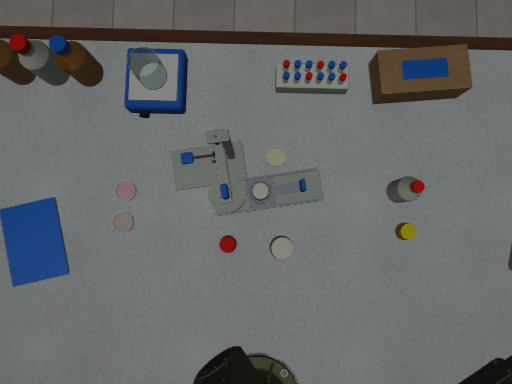

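View pics/side0.png

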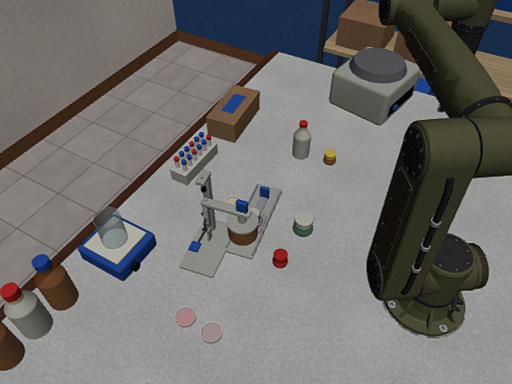

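```bash
python3 - <<'E'
from h import *
s=np.load('s0.npz');ci=viewer.camera_info('top')
hsv=cv2.cvtColor(s['a'],cv2.COLOR_RGB2HSV)
m=cv2.inRange(hsv,(105,120,60),(125,255,255)); P=cloud(ci,s['d'])
n,l,st,ce=cv2.connectedComponentsWithStats(m)
pts={}
for i in range(1,n):
    x,y=ce[i]
    if st[i,4]>15 and 165<x<330 and 140<y<220:
        k=l==i; z=P[k][:,2]; zt=np.percentile(z,80)
        top=k&(P[...,2]>zt-.006)&(P[...,2]<zt+.01)
        v,u=np.nonzero(top); c=cast(ci,[[u.mean(),v.mean()]],zt)[0]
        print(ce[i],st[i],'z',np.percentile(z,[5,20,50,80,95]).round(3),c.round(4),P[top].mean(0).round(4))
# white lid
for nm,(u,v),r in [('lid',(261,190),6),('cap',(219,135),4)]:
    print(nm,P[v-r:v+r+1,u-r:u+r+1].reshape(-1,3)[:,2].round(3).max(),np.median(P[v-r:v+r+1,u-r:u+r+1].reshape(-1,3),axis=0).round(4))
for k,(u0,u1,v0,v1) in {'tabregion':(180,195,151,165)}.items():
    print(P[v0:v1:3,u0:u1:3,2].round(3))
# side
ci2=viewer.camera_info('side');P2=cloud(ci2,s['d2']);h2=cv2.cvtColor(s['b'],cv2.COLOR_RGB2HSV)
m2=cv2.inRange(h2,(105,120,60),(125,255,255));n,l,st,ce=cv2.connectedComponentsWithStats(m2)
for i in range(1,n):
    if st[i,4]>15 and 185<ce[i][0]<280 and 180<ce[i][1]<260:
        q=P2[l==i]; zt=np.percentile(q[:,2],95); print('side',ce[i],st[i,4],zt.round(4),q[q[:,2]>zt-.003].mean(0).round(4))
cv2.imwrite('pics/crop.png',cv2.resize(np.hstack([s['a'][110:230,150:340][:, :],s['b'][165:285,170:300]])[:,:,::-1],None,fx=2.4,fy=2.4,interpolation=cv2.INTER_CUBIC))
E
```

```text
[186.55555556 157.66666667] [181 152  12  12 126] z [0.062 0.063 0.065 0.067 0.069] [0.6313 0.2006 0.0667] [0.6316 0.2009 0.0652]
[302.38983051 184.79661017] [300 179   6  13  59] z [0.044 0.058 0.06  0.062 0.064] [ 0.5684 -0.1078  0.0617] [ 0.5685 -0.1079  0.0602]
[224.30927835 190.8556701 ] [221 184   8  15  97] z [0.192 0.2   0.202 0.203 0.204] [0.5343 0.0877 0.2033] [0.5344 0.0878 0.2018]
lid 0.067 [0.5509 0.0018 0.0614]
cap 0.261 [0.6507 0.0981 0.2574]
[[0.01  0.009 0.011 0.014 0.014]
 [0.068 0.068 0.064 0.063 0.065]
 [0.012 0.065 0.061 0.065 0.066]
 [0.01  0.066 0.067 0.068 0.067]
 [0.013 0.062 0.06  0.061 0.011]]
side [263.96703297 191.56043956] 91 0.0601 [ 0.5424 -0.0589  0.1141]
side [241.54761905 205.69047619] 126 0.2036 [0.532  0.0916 0.2027]
side [194.53846154 245.95604396] 91 0.0673 [0.6294 0.2052 0.066 ]
```

View pics/crop.png

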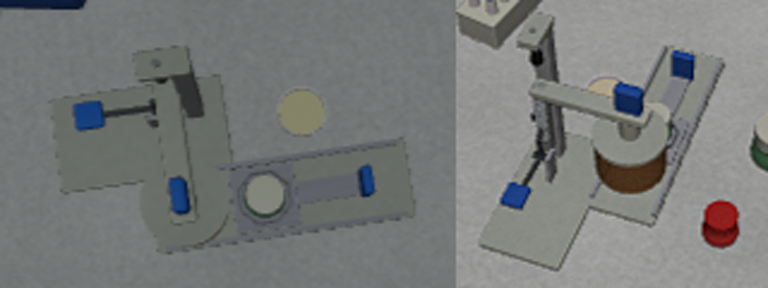

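The frame shows the hood at 0.034: handle top is 0.202 high at (0.534, 0.088). The stand yaw is about 9.9°, and the tab prediction agrees to 1 mm. The jar meant (white lid, on the tray) is already standing in the tray.

apply_moves:
  deltas: "0 0 -30 0 0 6.4; -30 37 0 0 0 0; -30 37 0 0 0 0; -30 37 0 0 0 0; -30 37 0 0 0 0; -30 37 0 0 0 0; -30 37 0 0 0 0; -30 37 0 0 0 0"
  claw: 0

```text
clock: 0.9
ee_pos: [0.3309, -0.283, 0.2721]
ee_rot: [[-0.985, -0.171, 0.0], [-0.171, 0.985, 0.0], [-0.0, 0.0, -1.0]]
contact_force: [0.9, -0.8, 0.9]
width: 0.0852
```

apply_moves:
  deltas: "-30 37 0 0 0 0; -30 37 0 0 0 0; -30 37 0 0 0 0; -30 37 0 0 0 0; -30 37 0 0 0 0; -30 37 0 0 0 0; -30 37 0 0 0 0; -30 37 0 0 0 0"

```text
clock: 1.7
ee_pos: [0.5168, 0.0499, 0.2721]
ee_rot: [[-0.985, -0.172, -0.0], [-0.172, 0.985, 0.0], [0.0, 0.0, -1.0]]
contact_force: [1.1, -1.9, 0.2]
width: 0.0855
```

apply_moves:
  deltas: "-15 20 0 0 0 0; 0 0 0 0 0 0; 0 0 0 0 0 0"

```text
clock: 2.0
ee_pos: [0.5276, 0.0705, 0.2716]
ee_rot: [[-0.985, -0.172, -0.001], [-0.172, 0.985, -0.001], [0.002, -0.0, -1.0]]
contact_force: [0.4, 0.4, 0.0]
width: 0.0851
```

```bash
cat > look.py <<'E'
from h import *
def blue(im,d,ci,zlo,zhi):
    hsv=cv2.cvtColor(im,cv2.COLOR_RGB2HSV); m=cv2.inRange(hsv,(105,110,40),(125,255,255))
    P=cloud(ci,d); n,l,st,ce=cv2.connectedComponentsWithStats(m); out=[]
    for i in range(1,n):
        if st[i,4]<60: continue
        q=P[l==i]; k=(q[:,2]>zlo)&(q[:,2]<zhi)
        if k.sum()<40: continue
        q=q[k]; (c,wh,a)=cv2.minAreaRect((q[:,:2]*1000).astype(np.float32))
        out.append((ce[i].round(),k.sum(),np.round(c,1),np.round(wh,1),round(a,1),np.median(q[:,2]).round(4)))
    return out
E
python3 - <<'E'
from look import *
s=sensors.read_state()
a,d,c=grab('wrist','w1.png')
for o in blue(a,d,c,.195,.21)+blue(a,d,c,.05,.075): print(o)
E
```

```text
(array([275., 216.]), np.int64(708), array([533.9,  88.1]), array([33.3, 15.5]), 10.5, np.float64(0.2015))
(array([125., 175.]), np.int64(261), array([ 567.4, -108.2]), array([30.5, 11.6]), 11.0, np.float64(0.0593))
(array([327., 256.]), np.int64(226), array([631.4, 193.6]), array([28.1, 17.7]), 8.2, np.float64(0.0651))
(array([325., 325.]), np.int64(320), array([780.6, 229.4]), array([26.6, 47.6]), 62.9, np.float64(0.058))
```

View pics/w1.png

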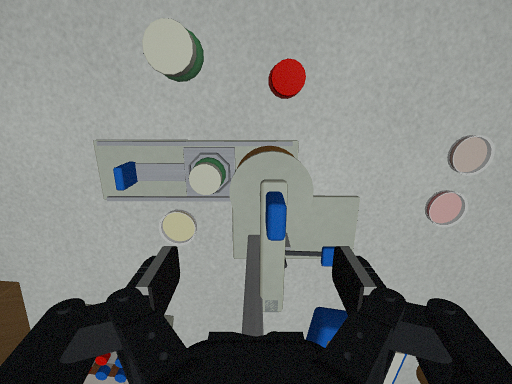

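The wrist view shows the handle at (275,216), i.e. (0.534, 0.088), and the green jar in the tray at (205,178). Next I'll descend on the handle.

apply_moves:
  deltas: "-9 16 0 0 0 0; 0 0 30 0 0 0; 0 0 30 0 0 0; 0 0 20 0 0 0; 0 0 10 0 0 0; 0 0 2 0 0 0; 0 0 0 0 0 0; 0 0 0 0 0 0"

```text
clock: 2.85
ee_pos: [0.5344, 0.0875, 0.1819]
ee_rot: [[-0.985, -0.171, 0.002], [-0.171, 0.985, 0.001], [-0.002, 0.0, -1.0]]
contact_force: [0.6, -0.3, -0.2]
width: 0.0857
```

apply_moves:
  deltas: "0 0 3 0 0 0; 0 0 0 0 0 0; 0 0 0 0 0 0; 0 0 0 0 0 0; 0 0 0 0 0 0; 0 0 0 0 0 0; 0 0 0 0 0 0; 0 0 0 0 0 0"
  claw: 1

```text
clock: 3.65
ee_pos: [0.5336, 0.0888, 0.1775]
ee_rot: [[-0.985, -0.172, 0.0], [-0.172, 0.985, 0.002], [-0.0, 0.002, -1.0]]
contact_force: [-2.7, 5.4, 1.8]
width: 0.0149
```

apply_moves:
  deltas: "0 0 0 0 0 0; 0 0 0 0 0 0; 0 0 0 0 0 0"

```text
clock: 3.95
ee_pos: [0.5337, 0.0888, 0.1776]
ee_rot: [[-0.985, -0.172, 0.0], [-0.172, 0.985, 0.002], [-0.0, 0.002, -1.0]]
contact_force: [-1.6, 6.3, 0.1]
width: 0.0156
```

apply_moves:
  deltas: "0 1.2 -1.5 0 0 0; 0 0 -2.5 0 0 0; 0 0 -2.5 0 0 0; 0 0 -2.5 0 0 0; 0 0 -2.5 0 0 0; 0 0 -2.5 0 0 0; 0 0 -2.5 0 0 0; 0 0 -2.5 0 0 0"

```text
clock: 4.75
ee_pos: [0.5336, 0.0889, 0.1946]
ee_rot: [[-0.985, -0.171, -0.002], [-0.171, 0.985, 0.0], [0.002, 0.001, -1.0]]
contact_force: [6.7, 2.1, -13.0]
width: 0.0152
```

apply_moves:
  deltas: "0 0 -2 0 0 0; 0 0 -2 0 0 0; 0 0 -1 0 0 0; 0 0 0 0 0 0; 0 0 0 0 0 0"

```text
clock: 5.25
ee_pos: [0.5336, 0.0888, 0.2008]
ee_rot: [[-0.985, -0.171, -0.001], [-0.171, 0.985, 0.0], [0.001, 0.0, -1.0]]
contact_force: [2.2, 2.4, -3.7]
width: 0.0153
```

apply_moves:
  deltas: "0 0 -1 0 0 0; 0 0 -0.5 0 0 0; 0 0 0 0 0 0; 0 0 0 0 0 0"

```text
clock: 5.65
ee_pos: [0.5336, 0.0889, 0.2032]
ee_rot: [[-0.985, -0.171, 0.0], [-0.171, 0.985, 0.001], [-0.001, 0.001, -1.0]]
contact_force: [2.2, 3.5, -2.6]
width: 0.0155
```

apply_moves:
  deltas: "0 0 -1 0 0 0; 0 0 0 0 0 0; 0 0 0 0 0 0"

```text
clock: 5.95
ee_pos: [0.5336, 0.0889, 0.2039]
ee_rot: [[-0.985, -0.171, 0.0], [-0.171, 0.985, 0.0], [-0.0, 0.0, -1.0]]
contact_force: [1.7, 4.6, -3.8]
width: 0.0154
```

apply_moves:
  deltas: "0 0 -1 0 0 0; 0 0 0 0 0 0; 0 0 0 0 0 0"

```text
clock: 6.25
ee_pos: [0.5336, 0.0889, 0.2048]
ee_rot: [[-0.985, -0.171, -0.0], [-0.171, 0.985, 0.0], [-0.0, 0.0, -1.0]]
contact_force: [2.3, 4.4, -4.2]
width: 0.0153
```

apply_moves:
  deltas: "0 0 -1 0 0 0; 0 0 0 0 0 0; 0 0 0 0 0 0"

```text
clock: 6.55
ee_pos: [0.5336, 0.0889, 0.2057]
ee_rot: [[-0.985, -0.171, -0.0], [-0.171, 0.985, 0.0], [-0.0, 0.0, -1.0]]
contact_force: [3.0, 4.0, -3.9]
width: 0.0151
```

apply_moves:
  deltas: "0 0 -1 0 0 0; 0 0 0 0 0 0; 0 0 0 0 0 0"

```text
clock: 6.85
ee_pos: [0.5336, 0.0889, 0.2067]
ee_rot: [[-0.985, -0.171, -0.0], [-0.171, 0.985, 0.0], [0.0, 0.0, -1.0]]
contact_force: [2.4, 4.3, -4.6]
width: 0.0149
```

apply_moves:
  deltas: "0 0 -1 0 0 0; 0 0 0 0 0 0; 0 0 0 0 0 0"

```text
clock: 7.15
ee_pos: [0.5336, 0.0889, 0.2077]
ee_rot: [[-0.985, -0.171, -0.0], [-0.171, 0.985, 0.0], [0.0, 0.0, -1.0]]
contact_force: [0.9, 4.8, -3.6]
width: 0.0156
```

apply_moves:
  deltas: "0 0 -1 0 0 0; 0 0 0 0 0 0; 0 0 0 0 0 0"

```text
clock: 7.45
ee_pos: [0.5336, 0.0889, 0.2087]
ee_rot: [[-0.985, -0.171, -0.0], [-0.171, 0.985, 0.0], [0.0, 0.0, -1.0]]
contact_force: [2.2, 4.7, -4.7]
width: 0.0154
```

apply_moves:
  deltas: "0 0 -1 0 0 0; 0 0 0 0 0 0; 0 0 0 0 0 0"

```text
clock: 7.75
ee_pos: [0.5336, 0.0889, 0.2097]
ee_rot: [[-0.985, -0.171, -0.0], [-0.171, 0.985, 0.0], [0.0, 0.0, -1.0]]
contact_force: [2.5, 5.5, -5.5]
width: 0.0151
```

apply_moves:
  deltas: "0 0 -1 0 0 0; 0 0 0 0 0 0; 0 0 0 0 0 0"

```text
clock: 8.05
ee_pos: [0.5336, 0.0889, 0.2107]
ee_rot: [[-0.985, -0.171, -0.0], [-0.171, 0.985, 0.0], [0.0, 0.0, -1.0]]
contact_force: [2.2, 5.4, -4.6]
width: 0.0151
```

apply_moves:
  deltas: "0 0 -1 0 0 0; 0 0 0 0 0 0; 0 0 0 0 0 0"

```text
clock: 8.35
ee_pos: [0.5336, 0.0889, 0.2117]
ee_rot: [[-0.985, -0.171, -0.0], [-0.171, 0.985, 0.0], [-0.0, 0.0, -1.0]]
contact_force: [2.9, 4.1, -4.2]
width: 0.0153
```

apply_moves:
  deltas: "0 0 -1 0 0 0; 0 0 0 0 0 0; 0 0 0 0 0 0"

```text
clock: 8.65
ee_pos: [0.5336, 0.0889, 0.2127]
ee_rot: [[-0.985, -0.171, -0.0], [-0.171, 0.985, 0.0], [0.0, 0.0, -1.0]]
contact_force: [1.7, 4.6, -4.5]
width: 0.0152
```

apply_moves:
  deltas: "0 0 -1 0 0 0; 0 0 0 0 0 0; 0 0 0 0 0 0"

```text
clock: 8.95
ee_pos: [0.5336, 0.0889, 0.2137]
ee_rot: [[-0.985, -0.171, -0.0], [-0.171, 0.985, 0.0], [0.0, 0.0, -1.0]]
contact_force: [2.2, 4.4, -4.6]
width: 0.0152
```

apply_moves:
  deltas: "0 0 -1 0 0 0; 0 0 0 0 0 0; 0 0 0 0 0 0"

```text
clock: 9.25
ee_pos: [0.5336, 0.0888, 0.2147]
ee_rot: [[-0.985, -0.171, -0.0], [-0.171, 0.985, 0.0], [0.0, 0.0, -1.0]]
contact_force: [2.6, 4.9, -4.5]
width: 0.0154
```

apply_moves:
  deltas: "0 0 -1 0 0 0; 0 0 0 0 0 0; 0 0 0 0 0 0"

```text
clock: 9.55
ee_pos: [0.5336, 0.0889, 0.2157]
ee_rot: [[-0.985, -0.171, -0.0], [-0.171, 0.985, 0.0], [0.0, 0.0, -1.0]]
contact_force: [2.2, 4.6, -5.1]
width: 0.0157
```

apply_moves:
  deltas: "0 0 -1 0 0 0; 0 0 0 0 0 0; 0 0 0 0 0 0"

```text
clock: 9.85
ee_pos: [0.5336, 0.0889, 0.2167]
ee_rot: [[-0.985, -0.171, -0.0], [-0.171, 0.985, 0.0], [0.0, 0.0, -1.0]]
contact_force: [2.1, 4.5, -4.7]
width: 0.0154
```

apply_moves:
  deltas: "0 0 -1 0 0 0; 0 0 0 0 0 0; 0 0 0 0 0 0"

```text
clock: 10.15
ee_pos: [0.5336, 0.0888, 0.2177]
ee_rot: [[-0.985, -0.171, -0.0], [-0.171, 0.985, 0.0], [0.0, 0.0, -1.0]]
contact_force: [1.6, 3.6, -5.7]
width: 0.0153
```

apply_moves:
  deltas: "0 0 -1 0 0 0; 0 0 0 0 0 0; 0 0 0 0 0 0"

```text
clock: 10.45
ee_pos: [0.5336, 0.0889, 0.2187]
ee_rot: [[-0.985, -0.171, -0.0], [-0.171, 0.985, 0.0], [0.0, 0.0, -1.0]]
contact_force: [1.7, 5.0, -3.7]
width: 0.0152
```

apply_moves:
  deltas: "0 0 -1 0 0 0; 0 0 0 0 0 0; 0 0 0 0 0 0"

```text
clock: 10.75
ee_pos: [0.5336, 0.0889, 0.2197]
ee_rot: [[-0.985, -0.171, -0.0], [-0.171, 0.985, 0.0], [0.0, 0.0, -1.0]]
contact_force: [1.6, 4.1, -4.5]
width: 0.0155
```

apply_moves:
  deltas: "0 0 -1 0 0 0; 0 0 0 0 0 0; 0 0 0 0 0 0"

```text
clock: 11.05
ee_pos: [0.5336, 0.0889, 0.2202]
ee_rot: [[-0.985, -0.171, -0.001], [-0.171, 0.985, 0.0], [0.0, 0.0, -1.0]]
contact_force: [2.4, 4.1, -6.1]
width: 0.0151
```

```bash
python3 - <<'E'
from look import *
a,d,c=grab('side','s1.png'); P=cloud(c,d)
hsv=cv2.cvtColor(a,cv2.COLOR_RGB2HSV);m=cv2.inRange(hsv,(105,110,40),(125,255,255))>0
k=m&(np.hypot(P[...,0]-.534,P[...,1]-.088)<.03);print(k.sum(),np.percentile(P[k][:,2],[2,50,98]).round(4))
print(sensors.read_state()['ft_torque'])
cv2.imwrite('pics/s1c.png',cv2.resize(a[140:290,160:310,::-1],None,fx=4,fy=4,interpolation=cv2.INTER_CUBIC))
E
```

```text
20 [0.2099 0.2235 0.2385]
[ 1.31690804 -1.06326334 -0.03379352]
```

View pics/s1c.png

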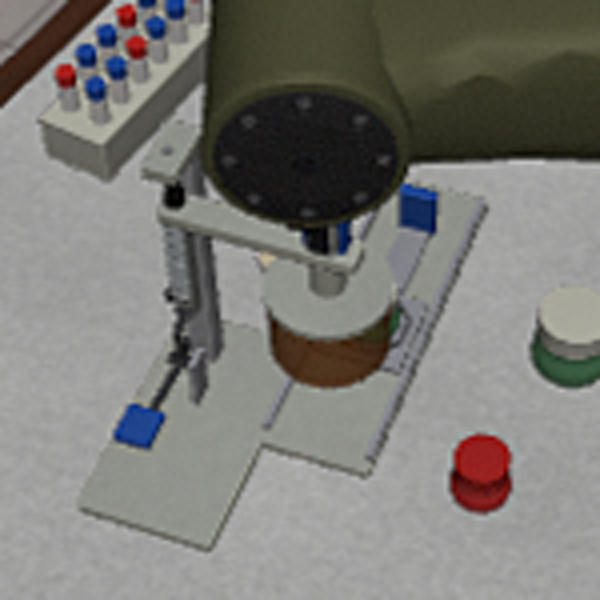

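The picture shows the rail top (170,210) right under the black stop (175,195). The last 1 mm step gave only 0.5 mm and the force rose. One small confirming step follows.

apply_moves:
  deltas: "0 0 -0.7 0 0 0; 0 0 0 0 0 0; 0 0 0 0 0 0"

```text
clock: 11.4
ee_pos: [0.5336, 0.0889, 0.2205]
ee_rot: [[-0.985, -0.171, -0.001], [-0.171, 0.985, 0.0], [0.001, 0.0, -1.0]]
contact_force: [5.0, 4.7, -7.6]
width: 0.0154
```

apply_moves:
  deltas: "0 0 -0.7 0 0 0; 0 0 0 0 0 0; 0 0 0 0 0 0"

```text
clock: 11.7
ee_pos: [0.5336, 0.0889, 0.2207]
ee_rot: [[-0.985, -0.171, -0.001], [-0.171, 0.985, 0.0], [0.001, 0.0, -1.0]]
contact_force: [4.9, 4.1, -9.8]
width: 0.0151
```

Contact with the stop is confirmed at about 5 N. Next: lower onto the ratchet.

apply_moves:
  deltas: "0 0 2.5 0 0 0; 0 0 2.5 0 0 0; 0 0 2.5 0 0 0; 0 0 2.5 0 0 0; 0 0 2.5 0 0 0; 0 0 2.5 0 0 0; 0 0 2.5 0 0 0; 0 0 0 0 0 0"

```text
clock: 12.5
ee_pos: [0.5336, 0.0889, 0.2049]
ee_rot: [[-0.985, -0.171, 0.0], [-0.171, 0.985, 0.0], [-0.0, 0.0, -1.0]]
contact_force: [1.9, 5.0, -3.3]
width: 0.0155
```

apply_moves:
  deltas: "0 0 1.5 0 0 0; 0 0 1 0 0 0; 0 0 0 0 0 0; 0 0 0 0 0 0"

```text
clock: 12.9
ee_pos: [0.5336, 0.0889, 0.2024]
ee_rot: [[-0.985, -0.171, 0.0], [-0.171, 0.985, 0.0], [-0.0, 0.0, -1.0]]
contact_force: [1.0, 5.3, -3.3]
width: 0.015
```

apply_moves:
  deltas: "0 0 1 0 0 0; 0 0 0.5 0 0 0; 0 0 0 0 0 0; 0 0 0 0 0 0"

```text
clock: 13.3
ee_pos: [0.5336, 0.0888, 0.2016]
ee_rot: [[-0.985, -0.172, 0.001], [-0.172, 0.985, 0.001], [-0.001, 0.0, -1.0]]
contact_force: [0.2, 5.6, -0.4]
width: 0.0155
```

apply_moves:
  deltas: "0 0 0 0 0 0; 0 0 0 0 0 0; 0 0 0 0 0 0; 0 0 0 0 0 0; 0 0 0 0 0 0; 0 0 0 0 0 0; 0 0 0 0 0 0; 0 0 0 0 0 0"
  claw: 0

```text
clock: 14.1
ee_pos: [0.5336, 0.0886, 0.2007]
ee_rot: [[-0.985, -0.171, -0.0], [-0.171, 0.985, -0.0], [0.0, 0.0, -1.0]]
contact_force: [-0.2, -0.0, -0.5]
width: 0.0852
```

apply_moves:
  deltas: "0 0 -10 0 0 0; 0 0 -20 0 0 0; 0 0 -30 0 0 0; 0 0 -10 0 0 0; 0 -40 0 0 0 0; 0 -40 0 0 0 0; 0 -40 0 0 0 0; 0 -40 0 0 0 0"

```text
clock: 14.9
ee_pos: [0.5611, -0.0704, 0.2712]
ee_rot: [[-0.985, -0.172, 0.001], [-0.172, 0.985, 0.0], [-0.001, 0.0, -1.0]]
contact_force: [-0.1, 0.4, 0.1]
width: 0.0852
```

```bash
python3 - <<'E'
from look import *
a,d,c=grab('wrist','w2.png')
for o in blue(a,d,c,.215,.24)+blue(a,d,c,.05,.075): print(o)
E
```

```text
(array([459., 216.]), np.int64(1098), array([534.3,  85. ]), array([33.5, 12.5]), 7.4, np.float64(0.2246))
(array([226., 169.]), np.int64(197), array([ 567.6, -109. ]), array([31. , 11.8]), 12.9, np.float64(0.0599))
(array([485., 330.]), np.int64(110), array([768.6, 361.4]), array([27. , 13.6]), 51.7, np.float64(0.0576))
(array([395., 368.]), np.int64(364), array([865.2, 227. ]), array([78.9, 15.4]), 0.7, np.float64(0.0589))
```

apply_moves:
  deltas: "0 -42 0 0 0 0; 0 -43 0 0 0 0; 0 0 40 0 0 0; 0 0 40 0 0 0; 0 0 40 0 0 0; 0 0 40 0 0 0; 0 0 40 0 0 0; 0 0 20 0 0 0"
  claw: 1

```text
clock: 15.75
ee_pos: [0.5736, -0.1524, 0.0465]
ee_rot: [[-0.985, -0.171, -0.005], [-0.171, 0.985, 0.001], [0.005, 0.002, -1.0]]
contact_force: [-0.2, 0.4, 0.5]
width: -0.0001
```

apply_moves:
  deltas: "0 0 7 0 0 0; 0 0 0 0 0 0; 0 5 0 0 0 0; 0 4 0 0 0 0; 0 4 0 0 0 0; 0 4 0 0 0 0; 0 4 0 0 0 0; 0 0 0 0 0 0"

```text
clock: 16.55
ee_pos: [0.572, -0.1315, 0.0439]
ee_rot: [[-0.985, -0.172, 0.0], [-0.172, 0.985, 0.0], [-0.0, 0.0, -1.0]]
contact_force: [-0.1, 0.5, -0.1]
width: -0.0003
```

apply_moves:
  deltas: "0 4 0 0 0 0; 0 4 0 0 0 0; 0 4 0 0 0 0; 0 4 0 0 0 0; 0 4 0 0 0 0; 0 4 0 0 0 0; 0 4 0 0 0 0; 0 4 0 0 0 0"

```text
clock: 17.35
ee_pos: [0.5664, -0.1002, 0.0437]
ee_rot: [[-0.985, -0.171, 0.0], [-0.171, 0.985, 0.0], [-0.0, 0.0, -1.0]]
contact_force: [0.7, -1.0, 0.5]
width: 0.0
```

apply_moves:
  deltas: "0 4 0 0 0 0; 0 4 0 0 0 0; 0 4 0 0 0 0; 0 4 0 0 0 0; 0 4 0 0 0 0; 0 4 0 0 0 0; 0 4 0 0 0 0; 0 4 0 0 0 0"

```text
clock: 18.15
ee_pos: [0.561, -0.0686, 0.0437]
ee_rot: [[-0.985, -0.171, 0.0], [-0.171, 0.985, 0.0], [-0.0, 0.0, -1.0]]
contact_force: [0.9, -1.3, 0.4]
width: 0.0
```

```bash
python3 - <<'E'
from look import *
a,d,c=grab('top','t2.png')
for o in blue(a,d,c,.05,.075)+blue(a,d,c,.21,.24): print(o)
cv2.imwrite('pics/t2c.png',cv2.resize(a[110:250,150:340,::-1],None,fx=4,fy=4,interpolation=cv2.INTER_CUBIC))
E
```

```text
(array([160.,  86.]), np.int64(1032), array([848.2, 297.7]), array([168.9, 157.7]), 0.1, np.float64(0.0592))
(array([187., 158.]), np.int64(128), array([631.7, 201.1]), array([29.3, 30.9]), 11.9, np.float64(0.0659))
```

View pics/t2c.png

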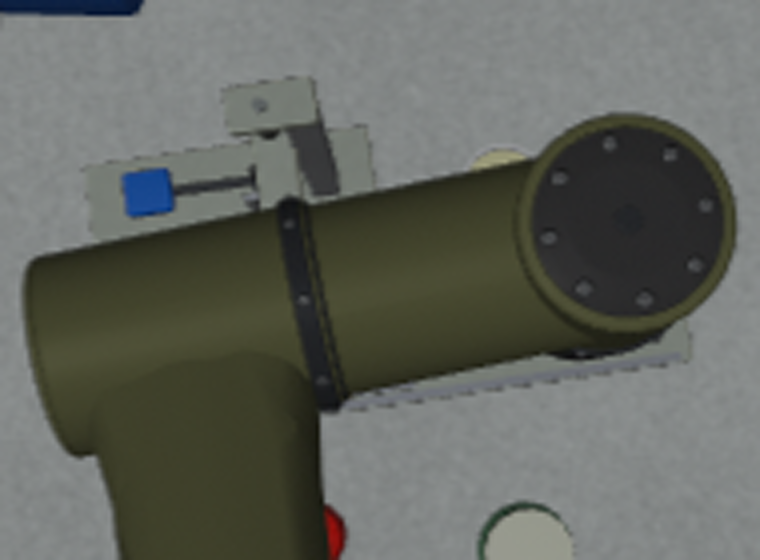

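The top view shows the wrist link passing over the handle with no contact force, and the tab at (148,192) is free. I'll keep pushing along the same line.

apply_moves:
  deltas: "0 4 0 0 0 0; 0 4 0 0 0 0; 0 4 0 0 0 0; 0 4 0 0 0 0; 0 2 0 0 0 0; 0 2 0 0 0 0; 0 0 0 0 0 0; 0 0 0 0 0 0"

```text
clock: 19.0
ee_pos: [0.5574, -0.0491, 0.0436]
ee_rot: [[-0.985, -0.171, -0.0], [-0.171, 0.985, 0.0], [0.0, 0.0, -1.0]]
contact_force: [-0.3, -0.4, -0.5]
width: 0.0003
```

apply_moves:
  deltas: "0 2 0 0 0 0; 0 0 0 0 0 0; 0 0 0 0 0 0"

```text
clock: 19.3
ee_pos: [0.5571, -0.0472, 0.0436]
ee_rot: [[-0.985, -0.171, -0.0], [-0.171, 0.985, 0.0], [0.0, 0.0, -1.0]]
contact_force: [-0.1, -0.1, -0.3]
width: 0.0001
```

apply_moves:
  deltas: "0 2 0 0 0 0; 0 2 0 0 0 0; 0 1 0 0 0 0"

```text
clock: 19.6
ee_pos: [0.5565, -0.0437, 0.0438]
ee_rot: [[-0.985, -0.171, 0.0], [-0.171, 0.985, -0.003], [0.0, -0.003, -1.0]]
contact_force: [3.9, -10.5, -2.3]
width: 0.0003
```

apply_moves:
  deltas: "0 1.5 0 0 0 0; 0 1 0 0 0 0"

```text
clock: 19.8
ee_pos: [0.5564, -0.0435, 0.0439]
ee_rot: [[-0.985, -0.17, 0.001], [-0.17, 0.985, -0.006], [0.001, -0.006, -1.0]]
contact_force: [7.1, -19.9, -5.3]
width: 0.0001
```

apply_moves:
  deltas: "0 -5 0 0 0 0; 0 -20 0 0 0 0; 0 0 -30 0 0 0; 0 0 -45 0 0 0; 0 0 -45 0 0 0; 0 0 -45 0 0 0; 0 0 -45 0 0 0; 0 0 -45 0 0 0"

```text
clock: 20.6
ee_pos: [0.5599, -0.0641, 0.3008]
ee_rot: [[-0.985, -0.172, 0.001], [-0.172, 0.985, 0.001], [-0.001, 0.001, -1.0]]
contact_force: [0.6, 0.9, 0.2]
width: -0.0003
```

apply_moves:
  deltas: "0 0 0 0 0 0; -20 40 0 0 0 0"

```text
clock: 20.8
ee_pos: [0.5732, -0.0238, 0.3018]
ee_rot: [[-0.986, -0.167, 0.005], [-0.167, 0.986, 0.001], [-0.005, 0.0, -1.0]]
contact_force: [0.5, 0.5, -0.5]
width: -0.0
```

```bash
python3 - <<'E'
from look import *
a,d,c=grab('wrist','w3.png');P=cloud(c,d)
for o in blue(a,d,c,.215,.24)+blue(a,d,c,.05,.075): print(o)
E
```

```text
(array([393., 182.]), np.int64(940), array([533.8,  87.4]), array([33.1, 16.3]), 9.5, np.float64(0.2254))
(array([259., 151.]), np.int64(134), array([552.9, -23.6]), array([30.9,  7.1]), 9.7, np.float64(0.0599))
(array([396., 228.]), np.int64(331), array([630.2, 201.8]), array([28.8, 28.8]), 9.2, np.float64(0.0655))
(array([421., 302.]), np.int64(869), array([772.4, 306.2]), array([142.4,  26.2]), 84.6, np.float64(0.0588))
```

View pics/w3.png

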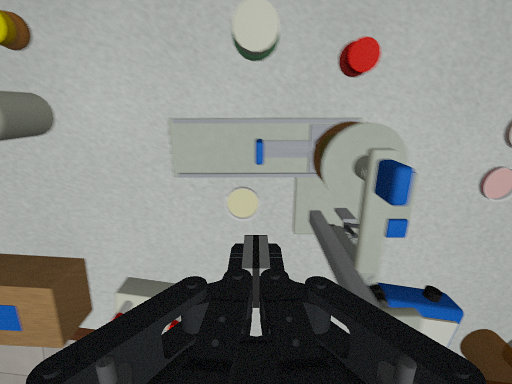

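The wrist view shows the tray block home at (259,151), stand y about -114 mm, and the hood still at 0.058. I'm moving over the tab.

apply_moves:
  deltas: "-16 35 0 0 0 0; -16 35 0 0 0 0; -16 35 0 0 0 0; -16 35 0 0 0 0; -16 35 0 0 0 0; -16 35 0 0 0 0; 0 0 0 0 0 0; 0 0 0 0 0 0"

```text
clock: 21.65
ee_pos: [0.6315, 0.203, 0.2975]
ee_rot: [[-0.985, -0.173, -0.002], [-0.173, 0.985, -0.0], [0.002, -0.0, -1.0]]
contact_force: [-0.5, -0.2, 0.5]
width: -0.0001
```

apply_moves:
  deltas: "0 -1 40 0 0 0; 0 0 40 0 0 0; 0 0 40 0 0 0; 0 0 40 0 0 0; 0 0 30 0 0 0; 0 0 15 0 0 0; 0 0 5 0 0 0; 0 0 0 0 0 0"

```text
clock: 22.45
ee_pos: [0.6323, 0.2004, 0.0897]
ee_rot: [[-0.985, -0.171, 0.001], [-0.171, 0.985, 0.0], [-0.001, 0.0, -1.0]]
contact_force: [0.4, -0.8, 0.8]
width: -0.0
```

apply_moves:
  deltas: "0 0 4 0 0 0; 0 0 4 0 0 0; 0 0 2 0 0 0; 0 0 2 0 0 0; 0 0 0 0 0 0"

```text
clock: 22.95
ee_pos: [0.6318, 0.2006, 0.0764]
ee_rot: [[-0.985, -0.171, -0.0], [-0.171, 0.985, -0.0], [0.0, -0.0, -1.0]]
contact_force: [0.1, 0.0, 0.1]
width: -0.0001
```

apply_moves:
  deltas: "0 0 3 0 0 0; 0 0 3 0 0 0; 0 0 3 0 0 0; 0 0 3 0 0 0; 0 0 2 0 0 0; 0 0 0 0 0 0; 0 0 0 0 0 0; 0 0 0 0 0 0"

```text
clock: 23.75
ee_pos: [0.6321, 0.2009, 0.0631]
ee_rot: [[-0.985, -0.171, 0.001], [-0.171, 0.985, 0.001], [-0.001, 0.0, -1.0]]
contact_force: [-0.4, 3.8, 3.6]
width: 0.0002
```

apply_moves:
  deltas: "0 0 0 0 0 0; 0 0 0 0 0 0; 0 0 0 0 0 0; 0 0 0 0 0 0; 0 0 0 0 0 0; 0 0 0 0 0 0; 0 0 0 0 0 0; 0 0 0 0 0 0"

```text
clock: 24.55
ee_pos: [0.632, 0.2006, 0.0628]
ee_rot: [[-0.985, -0.171, 0.0], [-0.171, 0.985, 0.0], [-0.0, 0.0, -1.0]]
contact_force: [1.5, 3.5, 3.9]
width: 0.0
```

```bash
python3 - <<'E'
from look import *
for n in ('side','top'):
    a,d,c=grab(n,n+'4.png');P=cloud(c,d)
    hsv=cv2.cvtColor(a,cv2.COLOR_RGB2HSV);m=cv2.inRange(hsv,(105,110,40),(125,255,255))>0
    k=m&(np.hypot(P[...,0]-.534,P[...,1]-.088)<.03);print(n,k.sum(),np.percentile(P[k][:,2],[2,50,98]).round(4) if k.sum() else '')
E
```

```text
side 0 
top 100 [0.1547 0.1789 0.1821]
```

apply_moves:
  deltas: "0 0 0.5 0 0 0; 0 0 0 0 0 0; 0 0 0 0 0 0; 0 0 0 0 0 0; 0 0 0 0 0 0; 0 0 0 0 0 0; 0 0 0 0 0 0; 0 0 0 0 0 0"

```text
clock: 25.45
ee_pos: [0.6319, 0.2006, 0.0622]
ee_rot: [[-0.985, -0.171, -0.0], [-0.171, 0.985, 0.0], [0.0, 0.0, -1.0]]
contact_force: [1.8, 3.6, 3.5]
width: -0.0002
```

apply_moves:
  deltas: "0 0 0 0 0 0; 0 0 0 0 0 0; 0 0 0 0 0 0; 0 0 0 0 0 0; 0 0 0 0 0 0; 0 0 0 0 0 0; 0 0 0 0 0 0; 0 0 0 0 0 0"

```text
clock: 26.25
ee_pos: [0.6319, 0.2006, 0.0622]
ee_rot: [[-0.985, -0.171, -0.0], [-0.171, 0.985, 0.0], [0.0, 0.0, -1.0]]
contact_force: [1.8, 3.1, 4.3]
width: 0.0003
```

```bash
python3 - <<'E'
from look import *
n='top'
a,d,c=grab(n,n+'5.png');P=cloud(c,d)
hsv=cv2.cvtColor(a,cv2.COLOR_RGB2HSV);m=cv2.inRange(hsv,(105,110,40),(125,255,255))>0
k=m&(np.hypot(P[...,0]-.534,P[...,1]-.088)<.03);print(n,k.sum(),np.percentile(P[k][:,2],[2,50,98]).round(4))
print(sensors.read_state()['contact_force'])
E
```

```text
top 95 [0.1503 0.1677 0.1707]
[1.56701334 2.97180353 3.25803146]
```

The handle top is at 0.168, so the hood is fully down. I'll let the tab go and retreat.

apply_moves:
  deltas: "0 0 -4 0 0 0; 0 0 -6 0 0 0; 0 0 -10 0 0 0; 0 0 -30 0 0 0; 0 0 -45 0 0 0; 0 0 -45 0 0 0; 0 0 -45 0 0 0; 0 0 -45 0 0 0"

```text
clock: 27.1
ee_pos: [0.6309, 0.1999, 0.2937]
ee_rot: [[-0.985, -0.171, -0.002], [-0.171, 0.985, -0.001], [0.002, -0.0, -1.0]]
contact_force: [1.5, 0.7, -0.5]
width: 0.0001
```

apply_moves:
  deltas: "0 0 0 0 0 0; 16 -35 0 0 0 0; 16 -35 0 0 0 0; 16 -40 0 0 0 0; 16 -40 0 0 0 0; 16 -40 0 0 0 0; 16 -40 0 0 0 0; 16 -40 0 0 0 0"

```text
clock: 27.9
ee_pos: [0.5663, -0.0863, 0.2917]
ee_rot: [[-0.985, -0.171, -0.002], [-0.171, 0.985, 0.0], [0.002, 0.001, -1.0]]
contact_force: [0.8, -0.3, 0.9]
width: -0.0
```

apply_moves:
  deltas: "16 -40 0 0 0 0; 16 -40 0 0 0 0; 0 0 0 0 0 0; 0 0 0 0 0 0"

```text
clock: 28.3
ee_pos: [0.549, -0.1698, 0.2916]
ee_rot: [[-0.986, -0.169, -0.002], [-0.169, 0.986, 0.001], [0.002, 0.001, -1.0]]
contact_force: [-0.6, 0.3, 0.1]
width: -0.0002
```

```bash
python3 - <<'E'
from look import *
a,d,c=grab('top','top6.png');b,d2,c2=grab('side','side6.png')
for o in blue(a,d,c,.05,.075)+blue(a,d,c,.16,.18): print(o)
cv2.imwrite('pics/fin.png',cv2.resize(np.hstack([a[110:260,100:300],b[165:345,160:330][:150]])[:,:,::-1],None,fx=2.1,fy=2.1,interpolation=cv2.INTER_CUBIC))
E
```

```text
(array([160.,  87.]), np.int64(1051), array([848.2, 297.8]), array([168.6, 157.9]), 1.0, np.float64(0.0592))
(array([185., 158.]), np.int64(73), array([630.4, 207.5]), array([27.1, 17.4]), 2.6, np.float64(0.0653))
(array([59., 45.]), np.int64(56), array([871.1, 488.5]), array([14.4, 36.3]), 52.2, np.float64(0.1735))
(array([160.,  87.]), np.int64(48), array([865.6, 311.3]), array([38.2, 75.5]), 36.2, np.float64(0.1665))
```

View pics/fin.png

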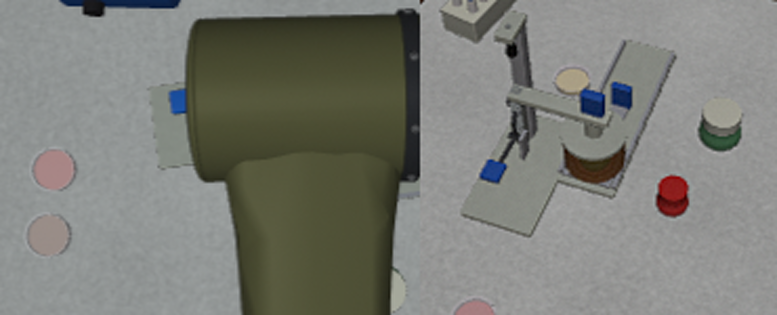

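The side view shows the hood right down over the tray at (595,155), the tray block home at (622,95), the tab back up at (493,170), and the other items in place.

```bash
python3 -c "
from plant import order,sensors
print(sensors.read_state()['clock'],order.hand_in())"
```

```text
the job is handed in; nothing more can be done
28.4 None
```

The specimen jar is under the amber hood, the hood is fully down, and the job was handed in at 28.4 s of the 69 s allowed.

- **Raising the hood:** I lifted it by the handle from 0.034 until it met the rubber stop at about 0.077. The force on the stop was about 5 N, against the 25 N limit. It then settled back on the 0.058 tooth.
- **Sliding the tray:** I pushed it to its end stop, with the push force reaching about 20 N there. The wrist camera put the push block at stand y of about -113 mm, against -115 mm expected.
- **Lowering the hood:** I held the pawl tab down with about 4 N until the handle top read 0.168 m, which is fully down. Then I let go and backed the arm away.

In the last pictures the hood is over the tray, the tray is home, the tab is back up and the contact force is near zero. The neighbouring items I could see are where they were.

Three things were not checked directly:
- I last saw the jar standing in the tray before the push. That it still stands rests on the hood having gone fully down over it.
- The wrist link hid the handle from the top camera at the end, so the last height reading is from just before I released the tab.
- The bottle and spare jar on the right were outside the final crops.

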